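# Slide the relief plaque under the hold-down bridge

## Task

Push the pale carved wooden plaque along the bench with the fingertips, under the low bridge of the dark wooden hold-down fixture, until its far edge rests square against the stop bar behind the bridge, then leave it there. Only push it: do not grasp it, lift it or tip it, and leave the mallet, the gouge and the offcut where they are.

Things in the scene. Friction and masses are not known exactly. Their poses are not given: they have to be found in the camera images.
- plaque: Loose pale wooden plaque, to be pushed; 0.1-0.25 kg, wood friction. Board 150 (x) by 90 (y) by 10 mm at z 8 to 18 mm on two runners (x -45 to 45, y +-28, 8 high); ends overhang 30 mm, so pressing down on one tips it. Rosettes up to 8 mm high on its near part (x -66 to -26), facing the robot, stay in front of the bridge. Origin: underside centre, on the bench; +x: the end that goes in first; z up.
- fixture: Dark wood fixture, fixed. Origin on the bench under the bridge's middle; +x: push-in direction, z up. Bridge bar: x -15 to 15, y +-75, z 23 to 43 mm (5 mm over the 18 mm board). Cheeks: y 51 to 75 either side, x -15 to 90, 23 high: a 102 mm wide passage, flared to 130 at x -40. Stop bar: x 70 to 90, 30 high. Plaque home: origin x = -5. It starts before it, up to 35 mm aside, 0.35 rad askew.
- stop_face (a point): Middle of the stop bar's face that the plaque's far edge must rest against: fixture x = 70, y = 0, z = 13 mm. Same axes as the fixture.
- far_edge (a point): Middle of the plaque's far edge (plaque x = +75, y = 0, z = 13 mm), the edge that goes under the bridge.
- near_edge (a point): Middle of the plaque's near edge (plaque x = -75, y = 0, z = 13 mm), the edge to push; upright face from z = 8 to 18 mm, 90 mm wide.
- mallet: Bystander: round wooden carver's mallet standing upright on its head, 72 mm across, 127 mm tall; origin centre of its underside. Left (+y) of the fixture.
- gouge: Bystander: carving gouge lying on the bench, 215 mm long along its x (x = -100 to +115), up to 26 mm wide and 24 mm high; origin on the bench under the ferrule. Right (-y) of the plaque.
- offcut: Bystander: pale wooden offcut block 60 by 45 by 40 mm; origin centre of its underside. Left (+y) of the plaque.

How it is judged (in metres and radians):
On the way:
1. the plaque's far edge has passed beneath the bridge, flat on the bench (x of far_edge in the frame of fixture above 0.015 m and z of far_edge in the frame of fixture below 0.022 m and y of far_edge in the frame of fixture between -0.02 and 0.02 m), for 0.1 s.
At the end, for the whole second after the job is handed in: The plaque lies flat and still on the bench (tilt under 0.03 rad) under the bridge, the middle of its far edge within 4 mm of the stop face, its long axis within 0.05 rad of the fixture's and its middle within 10 mm of the fixture's centre line (x of far_edge in the frame of fixture between 0.066 and 0.073 m and y of plaque in the frame of fixture between -0.01 and 0.01 m and angle between the x axis of plaque and the x axis of fixture, either way round below 0.05 rad and angle between plaque's own z axis and vertical below 0.03 rad and height (world z) of plaque below 0.003 m and linear speed of plaque below 0.01 m/s); the robot touches nothing.
It fails at once if the plaque is tipped by more than 0.08 rad (angle between plaque's own z axis and vertical above 0.08 rad).
It fails at once if the plaque is lifted by more than 6 mm (height (world z) of plaque above 0.006 m).
It fails at once if the mallet is moved by more than 20 mm (distance of mallet from where it was at the start of the episode above 0.02 m).
It fails at once if the gouge is moved by more than 20 mm (distance of gouge from where it was at the start of the episode above 0.02 m).
It fails at once if the offcut is moved by more than 20 mm (distance of offcut from where it was at the start of the episode above 0.02 m).
It also fails if it takes over 72 s, if anything falls off the work surface, if the arm or the gripper's body presses on something with over 40 N, if the wrist force passes 120 N, or if a joint passes its speed limit or range.

## Robot

A 6-joint arm with a two-finger parallel gripper is mounted at the origin on the work surface. World frame = base frame: x ahead of the robot, y to its left, z up, the work surface at z = 0. Lengths are in m, angles in degrees, forces in N, time in s.
With the tool pointing down it reaches from about 0.375 to 0.925 m from the base axis. Payload 5.7 kg.
Tool frame: the origin (TCP) lies at the very end of the fingers, on their centre line; the grasp point (between the pads) lies 19 mm behind it (robot.grip_point_offset is the distance from the TCP to the grasp point, in m); z points along the fingers, y is the line along which they close (so a half turn about z gives the same grasp; the last joint's range is limited). The gripper opens to 85 mm and grips with 20 to 120 N. Pads are 22 mm wide; open, the fingers measure 114 mm over their backs; the gripper's body (76 mm by 85 mm) begins 54 mm behind the grasp point. The pads swing forward as they close: fully open they stand 13 mm farther back than shut.
Start: joints at [-6.595, 20.558, 86.54, -0, 72.909, -6.595], TCP at [0.6, -0, 0.231] pointing down, gripper open.
Joint ranges: [-170.27, 170.27], [-57.76, 135], [12.27, 136.19], [-55.21, 235.2], [11.17, 155.16], [-170.74, 170.74]. Speed limits (degrees/s): [136.94, 136.94, 180, 180, 180, 180].

## Interface

Orientations are given as [roll, pitch, yaw] about the fixed x, y, z axes, in that order (R = Rz(yaw) Ry(pitch) Rx(roll)).
In Python, from bench import robot, read_camera, get_calibration gives the robot as it stands (robot), with the cameras as plain functions.
- The arm moves only by the tool inch_along, called in YAML: its name, and indented under it one key for each argument. Schema: {"type":"object","properties":{"plan":{"type":"array","items":{"type":"array","prefixItems":[{"type":"array","items":{"type":"number"},"minItems":3,"maxItems":3},{"type":"number"},{"type":"number"}],"minItems":3,"maxItems":3},"minItems":1,"maxItems":12},"grip_n":{"type":"number"},"only":{"type":"string"},"quiet":{"type":"boolean"},"lines":{"type":"string"}},"required":["plan"],"additionalProperties":false}. plan is a list of rows, 1 to 12 of them, each written [[dx, dy, dz], turn, opening]: dx, dy, dz in shares of the most that a row can go, 1 being 50 mm, then a turn about the tool's z in parts of the range, where 1.0 means 90 degrees, then the opening from 0.0 (shut) to 1.0 (fully open); each row shifts and turns the commanded pose from where the row before left it, along the tool's axes as they then stand; what a row does not reach is not made up. A row lasts 1/10 s, in which the tool goes at most 0.05 m and 8.59 degrees, less where a joint would pass 70% of its speed; a pose out of reach is approached as far as the arm can. The fingers move at their own pace and stop on an object; grip_n is the grip in N (left out, the last holds). Time passes only in rows, so rows that do not move let the fingers close. The tool returns the time, the measured TCP pose, the force, the opening and the grip force at its end. only (a regular expression) keeps the lines of the reply that match it, lines (a string "A,B") keeps lines A to B, and quiet returns only ok. No shift or turn number may pass 1 either way. Input that does not fit is refused with a message, and nothing moves.
- robot.read_state(): the state, without advancing time (a new reading comes with each control period).
- read_camera(name): name is "scene" or "side" or "wrist"; returns the picture (384x512x3 uint8, blue, green, red); there is no depth.
- get_calibration(name): a dict with "fov_y" (degrees; the focal length in pixels is half the picture's height over the tangent of half this angle, whatever the lens; pixels are square), "cx", "cy" (the principal point, pixels), "origin" and "orientation" of the camera in the world. Camera axes: x right, y down, z forward; pixel columns grow to the right and rows downward; lengths in m; the calibration is good to about 2 mm. The wrist camera is an equidistant fisheye: a pixel r from the principal point sees the ray r / f radians off the axis. A picture is of the moment at which its call begins: read the wrist's pose just before it. get_calibration takes no time and is no camera call; for the wrist camera it gives the pose at the moment of the call.
- robot.hand_in(): hands the job in; it is judged then, once.
The state is a dict: "time": time; "qpos": joint angles; "qd": joint speeds; "joint_torque": joint torques, N m; "tcp_pos": TCP position; "tcp_rot": TCP orientation; "contact_force": force on the tool from outside, world axes, zero at the start; "torque": the same for the moment, N m; "width": opening from 0.0 (shut) to 1.0 (fully open); "gripper_force": force on a finger pad.
Only numpy, scipy, OpenCV 4.12 (cv2) and the standard library are available. Lean on these libraries where they do the work, as an engineer would, in place of code of your own. Each camera call takes 0.05 s, during which the arm holds its last target. There are 200 camera calls.

## Working session

There is one attempt and no reset: what is moved stays moved. The work goes in short steps, Python scripts to look and compute and a tool call to move; the robot and the scene stay as the last step left them, time stands still between calls to the robot, and variables do not carry over. Pictures are saved under pics/ and viewed, at most 10 in all, crops included, and the job is handed in when it is done.

```bash
mkdir -p pics; ls
```

Run:
```python
from bench import robot, read_camera, get_calibration
import cv2
for n in("scene","side"):
    cv2.imwrite(f"pics/{n}0.png",read_camera(n)); print(n,get_calibration(n))
s=robot.read_state();print(s["time"],s["tcp_pos"],s["tcp_rot"])
a=cv2.imread("pics/scene0.png");b=cv2.imread("pics/side0.png")
```

```text
bench.py
pics
scene {'fov_y': 42.26053284395343, 'cx': 255.45017025892878, 'cy': 194.40497215308764, 'origin': array([ 1.14503617, -0.28675271,  1.08700088]), 'orientation': array([-149.78397159,    0.40175318,   59.78849875])}
side {'fov_y': 46.44044325031913, 'cx': 269.347950558286, 'cy': 189.6441145595944, 'origin': array([ 0.56213597, -0.70174352,  0.75995498]), 'orientation': array([-133.60653616,   -0.80600195,   -1.80872161])}
0.1 [5.99392346e-01 6.59229686e-05 2.30526708e-01] [-1.79904850e+02 -1.02558011e-02  8.99995135e+01]
```

View pics/scene0.png

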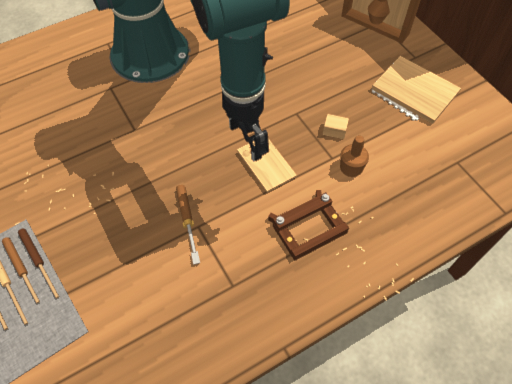

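View pics/side0.png

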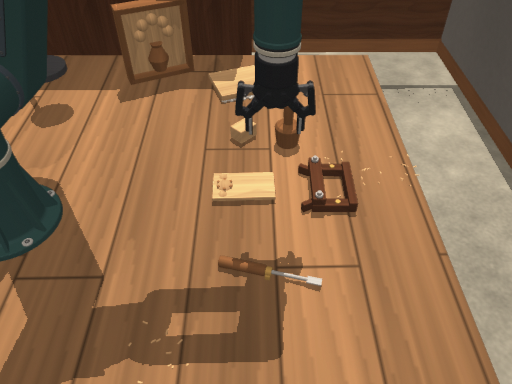

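Run:
```python
import cv2
a=cv2.imread("pics/side0.png")[145:225,205:365]
cv2.imwrite("pics/c1.png",cv2.resize(a,None,fx=5,fy=5,interpolation=cv2.INTER_CUBIC))
a=cv2.imread("pics/scene0.png")[130:265,230:355]
cv2.imwrite("pics/c2.png",cv2.resize(a,None,fx=4.4,fy=4.4,interpolation=cv2.INTER_CUBIC))
```

```text
(no output)
```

View pics/c1.png

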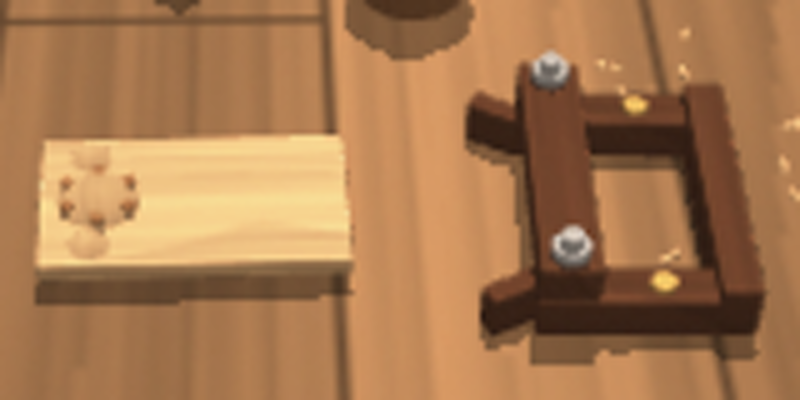

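View pics/c2.png

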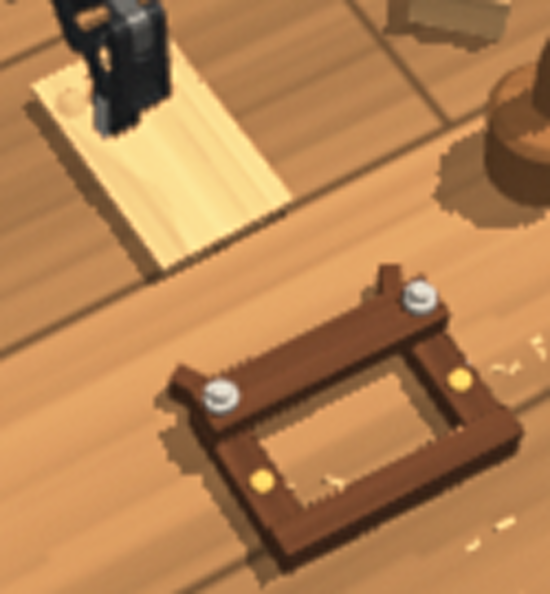

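Create h.py:
```python
import numpy as np
from bench import robot, read_camera, get_calibration
from scipy.spatial.transform import Rotation as R
from scipy.optimize import least_squares
def cal(n):
    c=get_calibration(n);return c,192/np.tan(np.radians(c["fov_y"]/2)),R.from_euler('xyz',c["orientation"],degrees=True).as_matrix()
C={n:cal(n) for n in("scene","side")}
def proj(n,P):
    c,f,M=C[n];q=(np.atleast_2d(P)-c["origin"])@M
    return q[:,:2]/q[:,2:]*f+[c["cx"],c["cy"]]
def back(n,u,z):
    c,f,M=C[n];d=M@[(u[0]-c["cx"])/f,(u[1]-c["cy"])/f,1];return c["origin"]+d*(z-c["origin"][2])/d[2]
def fit(obs,tag=""):   # obs: (cam,pixel,model point mm)
    def place(p,m): return R.from_euler('z',p[2]).apply(np.array(m)/1000)+[p[0],p[1],0]
    f=lambda p:np.concatenate([proj(n,place(p,m))[0]-u for n,u,m in obs])
    r=least_squares(f,[.65,0,0],loss='soft_l1');print(tag,"xy,deg",r.x[:2].round(4),np.degrees(r.x[2]).round(2));print(r.fun.round(1).reshape(-1,2).tolist());return r.x
def crop(pts,s,o): return [((np.array(p)+.5)/s-.5+o) for p in pts]
```

Create m.py:
```python
from h import *
def mk(n,s,o,L): return [(n,crop([p],s,o)[0],m) for p,m in L]
S=lambda L:mk("side",5,[205,145],L)
T=lambda L:mk("scene",4.4,[230,130],L)
ps=S([((42,141),(-75,45,18)),((344,134),(75,45,18)),((352,264),(75,-45,18)),((37,268),(-75,-45,18))])
pt=T([((32,88),(-75,-45,18)),((163,266),(75,-45,18)),((290,200),(75,45,18))])
fs=S([((684,86),(70,75,30)),((722,86),(90,75,30)),((762,292),(90,-75,30)),((723,292),(70,-75,30)),((519,65),(-15,75,43)),((535,265),(-15,-75,43)),((606,270),(15,-75,43))])
ft=T([((218,432),(15,-75,43)),((447,318),(15,75,43)),((287,552),(90,-75,30)),((521,430),(90,75,30))])
if __name__=="__main__":
    for t,a,b in(("plaque",ps,pt),("fix",fs,ft)):
        fit(a,t+" side");fit(b,t+" scene");fit(a+b,t+" both")
    p=fit(ps+pt);q=fit(fs+ft)
    d=R.from_euler('z',-q[2]).apply([p[0]-q[0],p[1]-q[1],0]);print("plaque in fixture",d.round(4),np.degrees(p[2]-q[2]))
    print("offcut",back("side",(243,143),0),"gouge handle",back("side",(220,263),0.01))
```

```bash
python3 m.py
```

```text
plaque side xy,deg [0.5347 0.0955] 0.75
[[0.3, 0.1], [-0.1, 0.3], [0.3, -0.5], [-0.5, 0.1]]
plaque scene xy,deg [0.5324 0.0927] 1.0
[[-0.5, -0.7], [-0.2, 0.7], [0.9, -0.1]]
plaque both xy,deg [0.534 0.094] 0.64
[[-0.0, 0.5], [-0.3, 0.8], [-0.1, -0.0], [-0.9, 0.5], [0.3, -0.6], [0.3, 1.0], [1.6, 0.3]]
fix side xy,deg [0.7104 0.0934] -2.12
[[-0.0, -0.6], [0.2, -0.5], [0.3, 0.3], [-0.6, 0.2], [-0.0, -0.9], [0.6, 1.0], [-0.5, 0.2]]
fix scene xy,deg [0.7075 0.0884] -1.13
[[-1.0, 0.1], [0.6, -1.4], [-0.3, 0.9], [0.7, -0.1]]
fix both xy,deg [0.7094 0.0911] -1.91
[[-0.4, -0.1], [-0.1, 0.0], [0.2, 0.9], [-0.7, 0.8], [-0.5, -0.2], [0.3, 1.8], [-0.7, 0.9], [0.1, -0.2], [2.1, -0.9], [0.4, 0.9], [1.9, 0.6]]
 xy,deg [0.534 0.094] 0.64
[[-0.0, 0.5], [-0.3, 0.8], [-0.1, -0.0], [-0.9, 0.5], [0.3, -0.6], [0.3, 1.0], [1.6, 0.3]]
 xy,deg [0.7094 0.0911] -1.91
[[-0.4, -0.1], [-0.1, 0.0], [0.2, 0.9], [-0.7, 0.8], [-0.5, -0.2], [0.3, 1.8], [-0.7, 0.9], [0.1, -0.2], [2.1, -0.9], [0.4, 0.9], [1.9, 0.6]]
plaque in fixture [-0.1754 -0.0029  0.    ] 2.5525535340241063
offcut [0.53114575 0.28331233 0.        ] gouge handle [ 0.48847166 -0.13329119  0.01      ]
```

Careful with the scale: shifts go in shares of 50 mm and turns go in shares of 90 degrees. That gives: -0.036 m is -0.72, 0.019 m is 0.38, 8.36 degrees / 90 = 0.0929.

inch_along:
  plan:
    - [[0.38,-0.72,0],0,0.4]
    - [[0.38,-0.72,0],0,0.4]
    - [[0.38,-0.72,0],0,0.4]
    - [[0.38,-0.72,0],0,0.4]
    - [[0.38,-0.72,0],0,0.4]
    - [[0,0,0],0.0929,0.4]
    - [[0,0,0],0.0929,0.4]
    - [[0,0,0],0.0929,0.4]
    - [[0,0,0],0.0929,0.4]
    - [[0,0,0],0.0929,0.4]
    - [[0,0,0],0.0929,0.4]

```text
time: 1.2
tcp_pos: [0.4196, 0.095, 0.231]
tcp_rot: [-180.0, 0.0, 39.5]
contact_force: [0.3, -0.1, -0.2]
width: 0.398
gripper_force: 0.0
```

inch_along:
  plan:
    - [[0,0,0],0.0929,0.4]
    - [[0,0,0],0.0929,0.4]
    - [[0,0,0],0.0929,0.4]
    - [[0,0,0],0.0929,0.4]
    - [[0,0,0],0.0929,0.4]
    - [[0,0,0.8],0,0.4]
    - [[0,0,0.8],0,0.4]
    - [[0,0,0.8],0,0.4]
    - [[0,0,0],0,0.4]
    - [[0,0,0],0,0.4]

```text
time: 2.2
tcp_pos: [0.4193, 0.095, 0.1113]
tcp_rot: [180.0, 0.1, -2.0]
contact_force: [0.3, -0.0, -0.2]
width: 0.401
gripper_force: 0.0
```

Run:
```python
from h import *
s=robot.read_state();print(s["tcp_pos"],s["tcp_rot"],s["width"])
import cv2
cv2.imwrite("pics/s1.png",cv2.resize(read_camera("side")[110:230,150:310],None,fx=5,fy=5,interpolation=cv2.INTER_CUBIC))
```

```text
[0.41932509 0.09497105 0.11127466] [ 1.79986750e+02  1.45462572e-01 -1.95758528e+00] 0.40090699156246296
```

View pics/s1.png

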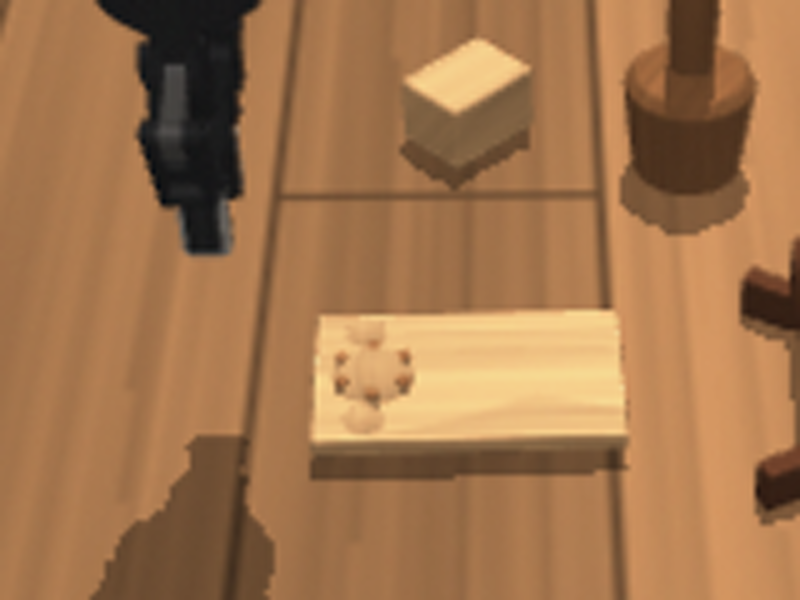

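inch_along:
  plan:
    - [[0,0,0.8],0,0.4]
    - [[0,0,0.8],0,0.4]
    - [[0,0,0.4],0,0.4]
    - [[0,0,0.12],0,0.4]
    - [[0,0,0],0,0.4]
    - [[0.2,0,0],0,0.4]
    - [[0.16,0,0],0,0.4]
    - [[0.08,0,0],0,0.4]
    - [[0.08,0,0],0,0.4]
    - [[0.08,0,0],0,0.4]
    - [[0.08,0,0],0,0.4]

```text
time: 3.35
tcp_pos: [0.4534, 0.0938, 0.0052]
tcp_rot: [180.0, 0.1, -2.0]
contact_force: [-2.5, 0.8, 1.5]
width: 0.401
gripper_force: 1.0
```

inch_along:
  plan:
    - [[0.12,0,0],0,0.4]
    - [[0.12,0,0],0,0.4]
    - [[0.12,0,0],0,0.4]
    - [[0.12,0,0],0,0.4]
    - [[0.12,0,0],0,0.4]
    - [[0.12,0,0],0,0.4]
    - [[0.12,0,0],0,0.4]
    - [[0.12,0,0],0,0.4]
    - [[0.08,0,0],0,0.4]
    - [[0,0,0],0,0.4]

```text
time: 4.35
tcp_pos: [0.5071, 0.092, 0.0054]
tcp_rot: [-180.0, -0.1, -2.0]
contact_force: [-0.3, 0.7, -0.0]
width: 0.399
gripper_force: 0.0
```

Run:
```python
import cv2
from bench import robot, read_camera, get_calibration
cv2.imwrite("pics/s2.png",cv2.resize(read_camera("side")[140:230,220:370],None,fx=5,fy=5,interpolation=cv2.INTER_CUBIC))
```

```text
(no output)
```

View pics/s2.png

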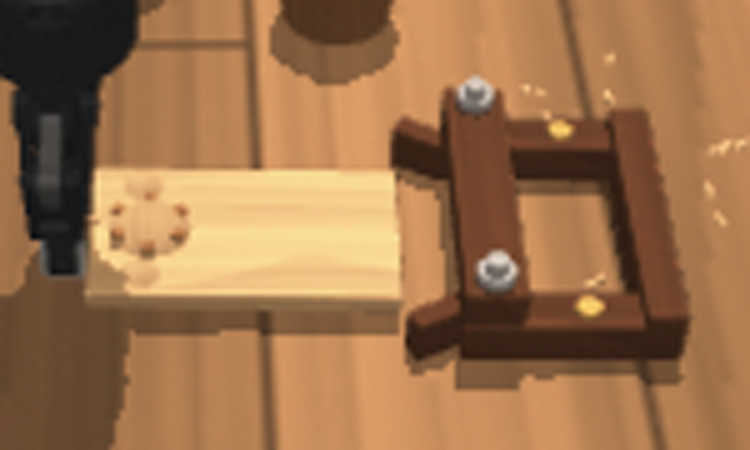

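Run:
```python
from m import *
S=lambda L:mk("side",5,[220,140],L)
p=fit(S([((396,172),(75,45,18)),((401,299),(75,-45,18)),((86,296),(-75,-45,18)),((95,170),(-75,45,18))]),"plaque side")
q=fit(fs,"fix side")
print(R.from_euler('z',-q[2]).apply([p[0]-q[0],p[1]-q[1],0]).round(4),np.degrees(p[2]-q[2]))
```

```text
plaque side xy,deg [0.5956 0.0892] -1.93
[[-0.2, 0.1], [0.5, 0.1], [-0.2, -0.0], [-0.1, -0.2]]
fix side xy,deg [0.7104 0.0934] -2.12
[[-0.0, -0.6], [0.2, -0.5], [0.3, 0.3], [-0.6, 0.2], [-0.0, -0.9], [0.6, 1.0], [-0.5, 0.2]]
[-0.1146 -0.0084  0.    ] 0.19108055160002083
```

Converted, 0.005 m is 0.1, -0.0015 m is -0.03.

inch_along:
  plan:
    - [[0.1,-0.02,0],0,0.4]
    - [[0.1,-0.03,0],0,0.4]
    - [[0.1,-0.03,0],0,0.4]
    - [[0.1,-0.03,0],0,0.4]
    - [[0.1,-0.03,0],0,0.4]
    - [[0.06,-0.02,0],0,0.4]
    - [[0,0,0],0,0.4]

```text
time: 5.1
tcp_pos: [0.5352, 0.0993, 0.0053]
tcp_rot: [-180.0, -0.1, -2.0]
contact_force: [0.1, 0.2, 0.3]
width: 0.403
gripper_force: 0.0
```

Run:
```python
import cv2
from bench import robot, read_camera, get_calibration
cv2.imwrite("pics/s3.png",cv2.resize(read_camera("side")[140:230,220:370],None,fx=5,fy=5,interpolation=cv2.INTER_CUBIC))
```

```text
(no output)
```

View pics/s3.png

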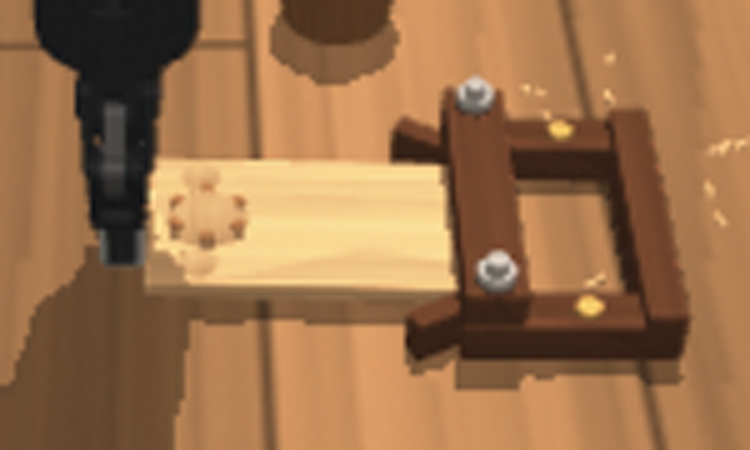

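Run:
```python
from m import *
S=lambda L:mk("side",5,[220,140],L)
p=fit(S([((146,290),(-75,-45,18)),((154,159),(-75,45,18)),((443,166),(70,45,18)),((456,291),(72,-45,18))]),"plaque side")
q=fit(fs,"fix side")
print(R.from_euler('z',-q[2]).apply([p[0]-q[0],p[1]-q[1],0]).round(4),np.degrees(p[2]-q[2]))
```

```text
plaque side xy,deg [0.6246 0.0942] -2.3
[[-0.0, -0.6], [-0.1, 0.4], [-0.1, -0.0], [0.2, 0.2]]
fix side xy,deg [0.7104 0.0934] -2.12
[[-0.0, -0.6], [0.2, -0.5], [0.3, 0.3], [-0.6, 0.2], [-0.0, -0.9], [0.6, 1.0], [-0.5, 0.2]]
[-0.0858 -0.0024  0.    ] -0.1802673217744682
```

Converted, 0.006 m is 0.12, -0.0003 m is -0.006.

inch_along:
  plan:
    - [[0.12,-0.006,0],0,0.4]
    - [[0.12,-0.006,0],0,0.4]
    - [[0.12,-0.006,0],0,0.4]
    - [[0.12,-0.006,0],0,0.4]
    - [[0.12,-0.006,0],0,0.4]
    - [[0.12,-0.006,0],0,0.4]
    - [[0.12,-0.006,0],0,0.4]
    - [[0.12,0,0],0,0.4]
    - [[0.12,0,0],0,0.4]
    - [[0.12,0,0],0,0.4]
    - [[0.12,0,0],0,0.4]
    - [[0.08,0,0],0,0.4]

```text
time: 6.35
tcp_pos: [0.6051, 0.0988, 0.0053]
tcp_rot: [-180.0, -0.0, -2.0]
contact_force: [-1.3, 1.5, 0.6]
width: 0.402
gripper_force: 0.7
```

inch_along:
  plan:
    - [[0.04,0,0],0,0.4]
    - [[0.04,0,0],0,0.4]
    - [[0.04,0,0],0,0.4]

```text
time: 6.65
tcp_pos: [0.6097, 0.0986, 0.0052]
tcp_rot: [180.0, 0.1, -2.0]
contact_force: [-2.0, 0.7, 0.9]
width: 0.396
gripper_force: 1.0
```

inch_along:
  plan:
    - [[0.04,0,0],0,0.4]
    - [[0.02,0,0],0,0.4]

```text
time: 6.85
tcp_pos: [0.6136, 0.0985, 0.0053]
tcp_rot: [-180.0, -0.0, -2.0]
contact_force: [-0.4, -0.5, 0.5]
width: 0.401
gripper_force: 0.5
```

Converted, 0.002 m is 0.04, 0.001 m is 0.02.

inch_along:
  plan:
    - [[0.04,0,0],0,0.4]
    - [[0.02,0,0],0,0.4]

```text
time: 7.05
tcp_pos: [0.6165, 0.0984, 0.0053]
tcp_rot: [-180.0, -0.0, -2.0]
contact_force: [-0.1, -0.5, -0.9]
width: 0.397
gripper_force: 0.6
```

inch_along:
  plan:
    - [[0.02,0,0],0,0.4]
    - [[0.02,0,0],0,0.4]

```text
time: 7.25
tcp_pos: [0.6175, 0.0983, 0.0052]
tcp_rot: [180.0, 0.1, -2.0]
contact_force: [-5.3, 1.2, 3.0]
width: 0.402
gripper_force: 2.4
```

inch_along:
  plan:
    - [[0.02,0,0],0,0.4]

```text
time: 7.35
tcp_pos: [0.6175, 0.0983, 0.0051]
tcp_rot: [180.0, 0.2, -2.0]
contact_force: [-6.2, 0.2, 4.7]
width: 0.401
gripper_force: 3.5
```

Converted, 0.001 m is 0.02.

inch_along:
  plan:
    - [[0.02,0,0],0,0.4]
    - [[0.02,0,0],0,0.4]
    - [[0,0,0],0,0.4]

```text
time: 7.65
tcp_pos: [0.6175, 0.0983, 0.0049]
tcp_rot: [180.0, 0.4, -2.0]
contact_force: [-9.7, 0.3, 7.8]
width: 0.399
gripper_force: 4.7
```

Run:
```python
import cv2
from bench import robot, read_camera, get_calibration
cv2.imwrite("pics/s4.png",cv2.resize(read_camera("side")[140:230,220:370],None,fx=5,fy=5,interpolation=cv2.INTER_CUBIC))
```

```text
(no output)
```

View pics/s4.png

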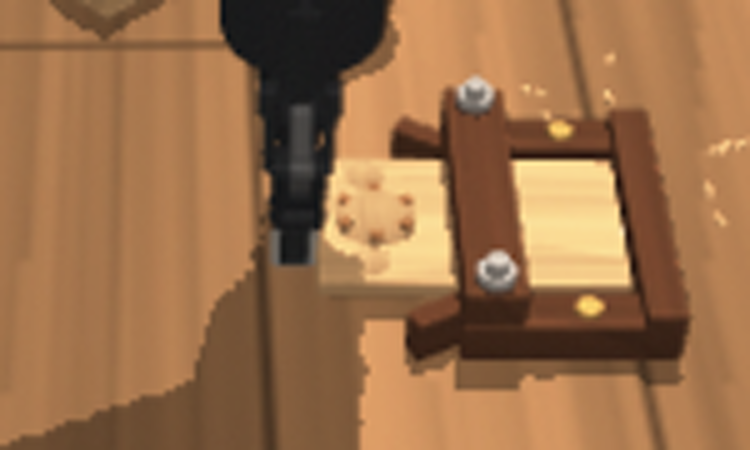

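The plaque passes under the bridge, and its far edge meets the stop bar squarely along its length (x≈613–632). I'll back off and check.

Converted, -0.04 m is -0.8, -0.03 m is -0.6.

inch_along:
  plan:
    - [[-0.06,0,0],0,0.4]
    - [[-0.1,0,0],0,0.4]
    - [[-0.3,0,0],0,0.4]
    - [[-0.5,0,0],0,0.4]
    - [[-0.6,0,0],0,0.4]
    - [[0,0,-0.6],0,0.4]
    - [[0,0,-0.8],0,0.4]
    - [[0,0,-0.8],0,0.4]
    - [[0,0,0],0,0.4]
    - [[0,0,0],0,0.4]

```text
time: 8.7
tcp_pos: [0.5448, 0.101, 0.1166]
tcp_rot: [-180.0, -0.2, -2.0]
contact_force: [-0.9, 0.0, 0.1]
width: 0.402
gripper_force: 0.0
```

Run:
```python
import cv2
from bench import robot, read_camera, get_calibration
cv2.imwrite("pics/s5.png",cv2.resize(read_camera("side")[150:220,260:370],None,fx=7,fy=7,interpolation=cv2.INTER_CUBIC))
```

```text
(no output)
```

View pics/s5.png

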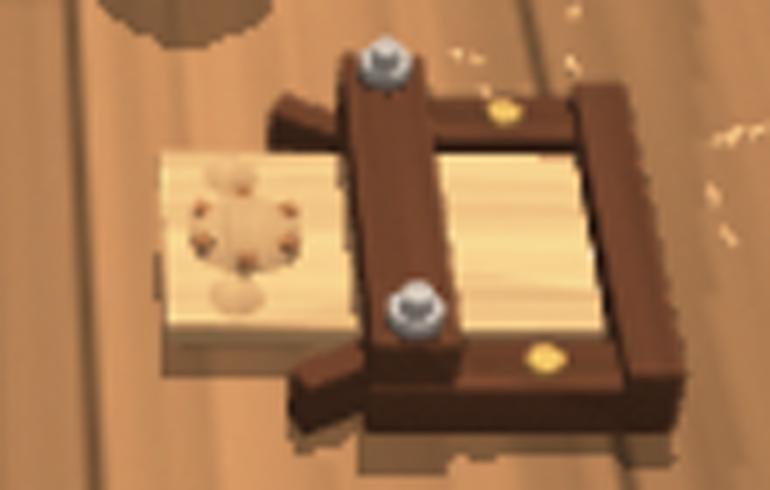

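Run:
```python
from m import *
S=lambda L:mk("side",7,[260,150],L)
p=fit(S([((162,153),(-75,45,18)),((164,326),(-75,-45,18)),((577,154),(75,45,18)),((605,331),(75,-45,18))]),"plaque side")
q=fit(fs,"fix side")
print(R.from_euler('z',-q[2]).apply([p[0]-q[0],p[1]-q[1],0]).round(4),np.degrees(p[2]-q[2]))
for P in((70,45,18),(70,-45,18)):
    w=R.from_euler('z',q[2]).apply(np.array(P)/1000)+[q[0],q[1],0]; print("stop expected crop px",((proj("side",w)[0]-[260,150]+.5)*7-.5).round(1))
```

```text
plaque side xy,deg [0.7055 0.0961] -1.97
[[-0.3, -0.3], [0.1, -0.0], [-0.1, 0.3], [0.3, 0.0]]
fix side xy,deg [0.7104 0.0934] -2.12
[[-0.0, -0.6], [0.2, -0.5], [0.3, 0.3], [-0.6, 0.2], [-0.0, -0.9], [0.6, 1.0], [-0.5, 0.2]]
[-0.005   0.0025  0.    ] 0.14446624117963047
stop expected crop px [577.8 160.8]
stop expected crop px [607.7 336.9]
```

x = -5.0 mm (home), y = +2.5 mm and the angle 0.14°, so all are well within tolerance.

```bash
python3 -c "
from bench import robot, read_camera, get_calibration
print(robot.hand_in())"
```

```text
the job is handed in; nothing more can be done
None
```

The plaque is under the bridge with its far edge against the stop bar, about 2.5 mm off the centre line and 0.14° askew by my last camera fit, and the job is handed in (no verdict was returned).

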